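# Park the locking plunger of a circuit-board holder and open its jaw

## Robot

A 7-joint arm with a two-finger parallel gripper is mounted at the origin on the work surface. World frame = base frame: x ahead of the robot, y to its left, z up, the work surface at z = 0. Lengths are in m, angles in rad, forces in N, time in s.
With the tool pointing down it reaches from about 0.4 to 0.85 m from the base axis. Payload 4.5 kg.
Tool frame: the origin (TCP) lies at the very end of the fingers, on their centre line; the grasp point (between the pads) lies 19 mm behind it; z points along the fingers, x is the direction in which the jaws open and shut, and the axes are right-handed (so a half turn about z gives the same grasp; the last joint's range is limited). The gripper opens to 88 mm and grips with 3 to 60 N. Pads are 18 mm wide; open, the fingers measure 123 mm over their backs; the gripper's body (75 mm by 187 mm) begins 45 mm behind the grasp point.
Start: joints at [1.338, 0.689, -0.195, 1.565, 0.157, 0.902, -0.215], TCP at [0.165, -0.603, 0.239] pointing down, gripper open.
Joint ranges: [-3.01, 3.01], [-0.46, 2.08], [-1.47, 1.51], [0.13, 2.56], [-1, 4.14], [0.04, 2.09], [-2.66, 2.66]. Speed limits (rad/s): [2.57, 2.57, 3.14, 3.14, 3.14, 3.14, 3.14].

## Interface

Orientations are given as a unit quaternion [x, y, z, w].
In Python, from plant import * gives the robot as it stands.
- The arm moves only by the tool apply_moves, never from a script. Its argument "series" is a list of rows, each an object of numbers: "x", "y", "z": the shift along the tool's x, y, z in units of 80 cm (1.0 is 80 cm); "wx", "wy", "wz": the turn, a rotation vector about the tool's x, y, z in units of pi rad (1.0 is pi rad); "fingers": the opening, from -1 (shut) to 1 (fully open), so that 0 is half open. In form: [{"x": .., "y": .., "z": .., "wx": .., "wy": .., "wz": .., "fingers": ..}, ...]. A call has 1 to 8 rows; each row shifts and turns the pose as measured when the row begins, along the tool's axes as they then stand; what a row does not reach is not made up. A row lasts 1/8 s, in which the tool goes at most 62.5 mm and 10.7 degrees, less where a joint would pass 70% of its speed; a pose out of reach is approached as far as the arm can. A call with a number of a shift or a turn outside -1 to 1 is refused whole. A call with a gripper value outside its range is refused whole. The fingers move at their own pace and stop on an object; "force" is the grip in N (left out, the last holds). Time passes only in rows, so rows that do not move let the fingers close. It gives the time, the measured TCP pose, the force and the opening at its end, in the units of the state.
- get_state(): the state, without advancing time (a new reading comes with each control period).
- snapshot(name): name is "scene" or "top" or "wrist"; returns (picture, depth): 420x560x3 uint8, red, green, blue; 420x560 float32, m along the optical axis (not along the pixel's ray), 0 where there is no reading.
- camera_model(name): a dict with "camera_matrix" (3x3 intrinsics, pixels), "dist_coeffs" ([k1, k2, p1, p2, k3] as OpenCV has them; the pictures are not rectified), "world_from_camera" (4x4, takes a point from camera to world coordinates). Camera axes: x right, y up, looking along -z (the intrinsics and any distortion apply to the point x, -y, -z); pixel columns grow to the right and rows downward; lengths in m; the calibration is good to about 2 mm. A picture is of the moment at which its call begins: read the wrist's pose just before it. camera_model takes no time and is no camera call; for the wrist camera it gives the pose at the moment of the call.
- finish_job(): hands the job in, once; it reports no verdict.
The state is a dict: "clock": time; "q": joint angles; "qd": joint speeds; "joint_torque": joint torques, N m; "tool_pos": TCP position; "eef_rot": TCP orientation; "contact_force": force on the tool from outside, world axes, zero at the start; "moment": the same for the moment, N m; "opening": opening from 0.0 (shut) to 1.0 (fully open).
Only numpy, scipy, OpenCV 4.12 (cv2) and the standard library are available. Lean on these libraries where they do the work, as an engineer would, in place of code of your own. Each camera call takes 0.05 s, during which the arm holds its last target. There are 200 camera calls.

## Task

The next circuit board is too wide for the board holder: pull up the spring-loaded T-knob that locks the sliding jaw, turn it clockwise and let it down into its rest notch so that it stays retracted by itself. Only then, with the knob parked, slide the jaw open until it rests against the orange-faced stop collar, and let go. Go by feel: neither yank the knob against the end of its travel nor force its turn, bring the jaw up to the collar gently, and leave everything else on the bench where it is.

Things in the scene. Friction and masses are not known exactly. Their poses are not given: they have to be found in the camera images.
- holder: Aluminium circuit-board holder, fixed on the black mat: base 190 (its x) x 330 mm (its y), turned up to 0.35 rad. Origin: centre of its underside, z up. Two 10 mm rails along its y at x = -65 and 65 mm, axes 36 mm up. Steel index bar along y at x = 0, top 26 mm up. Fixed jaw at y = 128 mm with two round black clamp screws (leave alone); end blocks 48 mm high at y = -155, 155 mm.
- jaw: Sliding jaw: aluminium crosshead 160 (x) x 34 mm (y) on both rails, top 49 mm above the holder's underside. Origin: mid-width, on the holder's centre line, level with the holder's underside; axes as the holder's. Opens along the holder's -y by 50 to 85 mm against 2.5 N of friction once the plunger pin is out of its hole; slide it by the parked knob or push the crosshead.
- jaw_face (a point): Point on the jaw's outer (-y) face, on the axis of the rail at holder x = -65 mm: what meets the stop collar.
- stop: Black stop collar, 28 mm across, 12 mm long, with an orange face, fixed on the rail at holder x = -65 mm on the opening side of the jaw. Origin: middle of its orange face (towards the jaw), on the rail's axis; axes as the holder's. Never press the jaw on it with more than 25 N.
- knob: Black T-knob, yellow line along its top, on the vertical plunger on the jaw. Grip bar 42 mm long (its y), 14 wide (its x), 16 high; origin at the bar's centre, z up, 117 mm above the holder's underside when locked. At the start the bar lies along the rails. Below it a 10 mm stem runs down at least 13 mm to the steel barrel. Never over 25 N between knob (pins) and holder, of which its spring makes 9 to 12 N in the notch.
- slot (a point): Where the plunger's axis meets the jaw's top. The barrel here, 24 mm across, has a J-shaped slot for the knob's cross pin: up, then clockwise, then down into a rest notch 3 mm deep. Its height is set differently on each holder, unmeasured: after a pull of 9 to 19 mm the pin is clear to turn (before that it jams on the slot wall), and 3 mm further it is hard against the slot's top.
- knob_lift (a joint): How far the knob is pulled up, m. 0: locked, its 8 mm pin 4.5 mm deep in a 10 mm hole of the index bar; 6 to 16 mm when parked (always 3 mm below the height where it clears); 12 to 22 mm at the slot's top. The spring pulls down with 6 N at 0, rising 0.30 N per mm; the knob weighs 1 N.
- knob_turn (a joint): Turn of the knob, rad, clockwise seen from above is positive. 0: locked; 1.31 (75 degrees): middle of the rest notch. About 0.15 play each side in slot and notch; the slot's end wall is 0.15 past the notch's middle. In the notch it cannot turn back.
- board: Bystander: green circuit board 150 x 100 mm lying beyond the holder's fixed jaw; leave alone.
- tweezers: Bystander: black tweezers, 120 mm, lying off the opening end of the holder; leave alone.
- screwdriver: Bystander: yellow screwdriver, 170 mm, lying in front of the holder on the robot's side; leave alone.
- choke0: Bystander: small round black choke, 26 mm across, at the back; leave alone.
- choke1: Bystander: another such choke; leave alone.
- choke2: Bystander: another such choke; leave alone.
- flux_bottle: Bystander: small white bottle with red cap, 85 mm high, at the back among the chokes; leave alone.

How it is judged:
By the outcome, as a careful person would: the job done as asked, in the order asked, and still so for the second after the job is handed in, with the robot touching nothing.
It also fails if it takes over 67 s, if anything falls off the work surface, if the arm or the gripper's body presses on something with over 40 N, if the wrist force passes 120 N, or if a joint passes its speed limit or range.

## Working session

There is one attempt and no reset: what is moved stays moved. The work goes in short steps, Python scripts to look and compute and a tool call to move; the robot and the scene stay as the last step left them, time stands still between calls to the robot, and variables do not carry over. Pictures are saved under pics/ and viewed, about 8 in all and at most 12, crops included, and the job is handed in when it is done.

Besides the shell and the picture viewer there is one more tool, called after "Call:" as a command line: name --argument value ..., lists and objects as JSON in quotes. apply_moves: Moves the arm, as the interface text tells. Its arguments: {"type":"object","properties":{"series":{"type":"array","items":{"type":"object","properties":{"x":{"type":"number"},"y":{"type":"number"},"z":{"type":"number"},"wx":{"type":"number"},"wy":{"type":"number"},"wz":{"type":"number"},"fingers":{"type":"number"}}}},"force":{"type":"number"}},"required":["series"]}

```bash
mkdir -p pics; cat > h.py <<'E'
from plant import *
import numpy as np, cv2
from scipy.spatial.transform import Rotation as R
def snap(n,f):
    c=camera_model(n); p,d=snapshot(n)
    cv2.imwrite(f'pics/{f}.png',p[:,:,::-1]); np.savez(f'pics/{f}.npz',p=p,d=d,K=c['camera_matrix'],D=c['dist_coeffs'],T=c['world_from_camera'])
def load(f): return np.load(f'pics/{f}.npz')
def ray(f,uv):
    z=load(f); u=cv2.undistortPoints(np.array(uv,float).reshape(-1,1,2),z['K'],z['D']).reshape(-1,2)
    r=np.c_[u[:,0],-u[:,1],-np.ones(len(u))]
    return z['T'][:3,3], r@z['T'][:3,:3].T
def atz(f,uv,h):
    o,r=ray(f,uv); return o+r*((h-o[2])/r[:,2:])
def depthpt(f,uv):
    z=load(f); o,r=ray(f,uv); return np.array([o+r[i]*np.median(z['d'][v-1:v+2,u-1:u+2]) for i,(u,v) in enumerate(np.array(uv,int))])
E
python3 - <<'E'
from h import *
snap('top','top0');snap('scene','sc0')
s=get_state();print({k:np.round(v,3) for k,v in s.items()})
a=cv2.imread('pics/top0.png');cv2.imwrite('pics/top0b.png',cv2.resize(a,(800,600)))
E
```

```text
{'clock': np.float64(0.1), 'q': array([ 1.338,  0.69 , -0.195,  1.566,  0.157,  0.903, -0.215]), 'qd': array([-0.002, -0.003,  0.001, -0.002,  0.003,  0.   ,  0.001]), 'joint_torque': array([-3.0000e-03, -5.2850e+01, -1.2720e+00, -1.5384e+01, -5.3000e-02,
        2.0000e-03,  0.0000e+00]), 'tool_pos': array([ 0.165, -0.602,  0.238]), 'eef_rot': array([ 0.795, -0.607, -0.001, -0.   ]), 'contact_force': array([ 0.852,  0.391, -0.925]), 'moment': array([-0.03 ,  0.006,  0.017]), 'opening': np.float64(1.001)}
```

View pics/top0b.png

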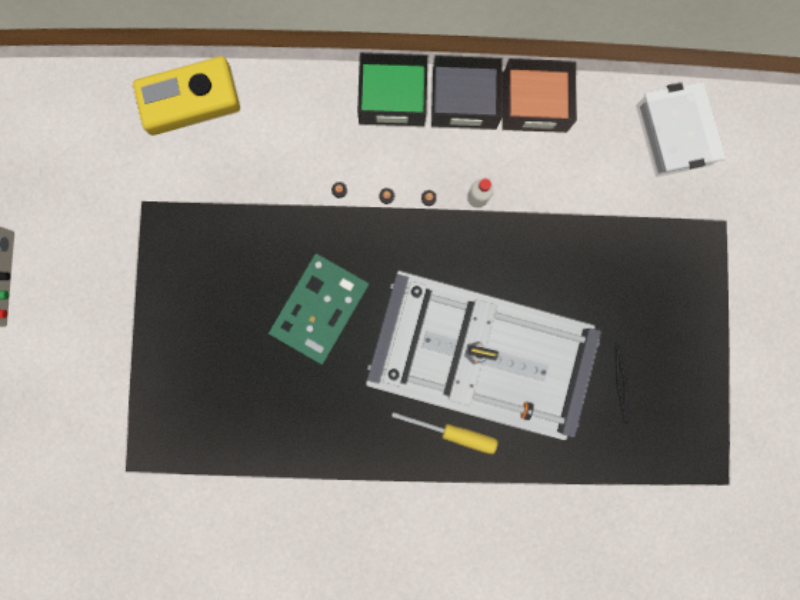

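View pics/sc0.png

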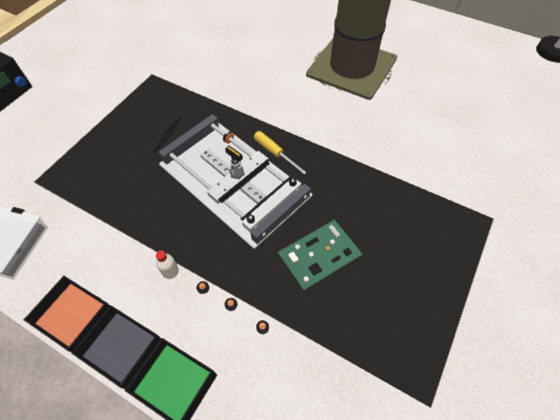

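Top view: holder's fixed jaw is at left, collar on the lower (front) rail at ~(527,411), knob at ~(483,352) (800x600 scaling). Enlarging for measurement.

```bash
python3 - <<'E'
from h import *
a=cv2.imread('pics/top0.png')[180:315,250:430];cv2.imwrite('pics/c1.png',cv2.resize(a,None,fx=4.4,fy=4.4,interpolation=cv2.INTER_CUBIC))
print(depthpt('top0',[(338,246),(100,280),(336,218),(410,250)]))
E
```

```text
[[ 0.52174994 -0.05673606  0.12933151]
 [ 0.42892381  0.466667    0.00364951]
 [ 0.58338606 -0.06383332  0.05254945]
 [ 0.51741083 -0.22926092  0.05192638]]
```

View pics/c1.png

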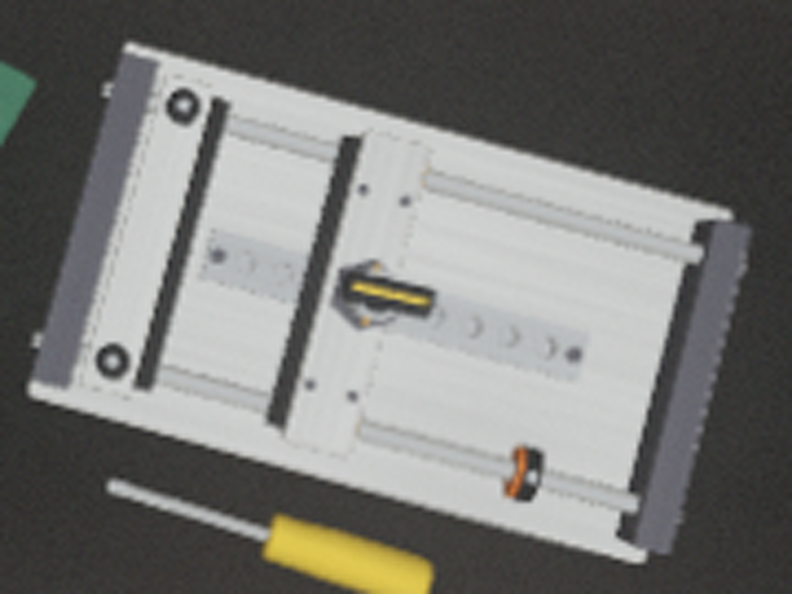

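```bash
python3 - <<'E'
from h import *
f=lambda L,h:atz('top0',[(250+u/4.4,180+v/4.4) for u,v in L],h)
c=f([(125,52),(158,62),(72,387),(36,378),(702,220),(750,228),(670,553),(620,540)],.0515)
print(c.round(4))
ctr=(c[:4].mean(0)+c[4:].mean(0))/2; d=c[:4].mean(0)-c[4:].mean(0); 
th=np.arctan2(-d[0],d[1]); print('centre',ctr,'len',np.hypot(*d[:2]),'th',th)
k=f([(350,289),(432,301)],.1285); print('knob line',k, np.arctan2(-(k[0]-k[1])[0],(k[0]-k[1])[1]))
L=lambda p:(R.from_euler('z',-th).apply(p-ctr)*1000).round(1)
print('knob loc',L(k))
print('jaw edges loc',L(f([(430,150),(362,440),(360,135),(365,132),(345,455),(290,440)],.0525)))
print('collar loc',L(f([(513,446),(508,497),(526,448),(516,473),(540,472)],.0395)))
print(np.linalg.norm(load('top0')['T'][:3,3]-ctr),load('top0')['T'].round(3), R.from_quat(get_state()['eef_rot']).as_matrix().round(3))
E
```

```text
[[ 0.6375  0.064   0.0515]
 [ 0.633   0.0474  0.0515]
 [ 0.4706  0.0856  0.0515]
 [ 0.4745  0.1035  0.0515]
 [ 0.5615 -0.2282  0.0515]
 [ 0.5581 -0.2529  0.0515]
 [ 0.3956 -0.2133  0.0515]
 [ 0.4016 -0.188   0.0515]]
centre [ 0.51655759 -0.07273241  0.0515    ] len 0.3049666878247435 th -0.24753474241349355
knob line [[ 0.52195133 -0.0398708   0.1285    ]
 [ 0.51746788 -0.07745266  0.1285    ]] -0.1187369847975746
knob loc [[-2.8 33.2 77. ]
 [ 2.  -4.4 77. ]]
jaw edges loc [[ 78.    2.3   1. ]
 [-69.8  -2.6   1. ]
 [ 75.7  38.1   1. ]
 [ 77.8  36.1   1. ]
 [-79.1   3.6   1. ]
 [-79.3  31.8   1. ]]
collar loc [[-52.8 -79.  -12. ]
 [-78.1 -83.2 -12. ]
 [-52.1 -85.6 -12. ]
 [-65.5 -83.9 -12. ]
 [-61.8 -95.6 -12. ]]
0.9234498619402649 [[ 0.027  0.996 -0.081  0.516]
 [-0.999  0.029  0.015  0.079]
 [ 0.017  0.08   0.997  0.962]
 [ 0.     0.     0.     1.   ]] [[ 0.264 -0.965 -0.001]
 [-0.965 -0.264  0.002]
 [-0.002  0.    -1.   ]]
```

Call:
apply_moves --series '[{"x": -0.046,"y": -0.052,"fingers": 1},{"x": -0.046,"y": -0.052,"fingers": 1},{"x": -0.046,"y": -0.052,"fingers": 1},{"x": -0.046,"y": -0.052,"fingers": 1},{"x": -0.046,"y": -0.052,"fingers": 1},{"x": -0.046,"y": -0.052,"fingers": 1},{"x": -0.046,"y": -0.052,"fingers": 1},{"x": -0.046,"y": -0.052,"fingers": 1}]'

```text
schema error: expected keys x, y, z, wx, wy, wz, fingers
```

Call:
apply_moves --series '[{"wz": -0.055,"fingers": 1},{"wz": -0.055},{"wz": -0.055},{"wz": -0.055},{"wz": -0.055},{"wz": -0.055},{"wz": 0}]'

```text
schema error: expected keys x, y, z, wx, wy, wz, fingers
```

Call:
apply_moves --series '[{"x": -0.046,"y": -0.052,"z": 0,"wx": 0,"wy": 0,"wz": 0,"fingers": 1},{"x": -0.046,"y": -0.052,"z": 0,"wx": 0,"wy": 0,"wz": 0,"fingers": 1},{"x": -0.046,"y": -0.052,"z": 0,"wx": 0,"wy": 0,"wz": 0,"fingers": 1},{"x": -0.046,"y": -0.052,"z": 0,"wx": 0,"wy": 0,"wz": 0,"fingers": 1},{"x": -0.046,"y": -0.052,"z": 0,"wx": 0,"wy": 0,"wz": 0,"fingers": 1},{"x": -0.046,"y": -0.052,"z": 0,"wx": 0,"wy": 0,"wz": 0,"fingers": 1},{"x": -0.046,"y": -0.052,"z": 0,"wx": 0,"wy": 0,"wz": 0,"fingers": 1},{"x": -0.046,"y": -0.052,"z": 0,"wx": 0,"wy": 0,"wz": 0,"fingers": 1}]'

```text
clock: 1.1
tool_pos: [0.4126, -0.2243, 0.2353]
eef_rot: [0.792, -0.611, -0.001, 0.0]
contact_force: [0.4, 0.1, 0.1]
opening: 1.0
```

Call:
apply_moves --series '[{"x": 0,"y": 0,"z": 0,"wx": 0,"wy": 0,"wz": -0.055,"fingers": 1},{"x": 0,"y": 0,"z": 0,"wx": 0,"wy": 0,"wz": -0.055,"fingers": 1},{"x": 0,"y": 0,"z": 0,"wx": 0,"wy": 0,"wz": -0.055,"fingers": 1},{"x": 0,"y": 0,"z": 0,"wx": 0,"wy": 0,"wz": -0.055,"fingers": 1},{"x": 0,"y": 0,"z": 0,"wx": 0,"wy": 0,"wz": -0.055,"fingers": 1},{"x": 0,"y": 0,"z": 0,"wx": 0,"wy": 0,"wz": -0.055,"fingers": 1},{"x": 0,"y": 0,"z": 0,"wx": 0,"wy": 0,"wz": 0,"fingers": 1}]'

```text
clock: 1.98
tool_pos: [0.4156, -0.2162, 0.2341]
eef_rot: [0.993, -0.115, -0.002, -0.002]
contact_force: [0.6, -0.2, 0.6]
opening: 0.998
```

Call:
apply_moves --series '[{"x": 0.016,"y": -0.044,"z": 0,"wx": 0,"wy": 0,"wz": 0,"fingers": 1},{"x": 0.016,"y": -0.044,"z": 0,"wx": 0,"wy": 0,"wz": 0,"fingers": 1},{"x": 0.016,"y": -0.044,"z": 0,"wx": 0,"wy": 0,"wz": 0,"fingers": 1},{"x": 0.016,"y": -0.044,"z": 0,"wx": 0,"wy": 0,"wz": 0,"fingers": 1},{"x": 0.016,"y": -0.044,"z": 0,"wx": 0,"wy": 0,"wz": 0,"fingers": 1},{"x": 0,"y": 0,"z": 0,"wx": 0,"wy": 0,"wz": 0,"fingers": 1}]'

```text
clock: 2.72
tool_pos: [0.522, -0.0568, 0.2331]
eef_rot: [0.992, -0.128, -0.003, -0.002]
contact_force: [-1.3, 0.2, -0.4]
opening: 1.001
```

```bash
python3 - <<'E'
from h import *
snap('wrist','w0')
s=get_state();print(s['tool_pos'],s['eef_rot'],load('w0')['T'].round(3))
a=cv2.imread('pics/w0.png');cv2.imwrite('pics/w0b.png',cv2.resize(a,(800,600)))
E
```

```text
[ 0.52078231 -0.05893338  0.23284453] [ 0.99162067 -0.12911164 -0.0041535  -0.0011734 ] [[ 0.967  0.24   0.081  0.542]
 [-0.253  0.925  0.285  0.017]
 [-0.007 -0.296  0.955  0.38 ]
 [ 0.     0.     0.     1.   ]]
```

View pics/w0b.png

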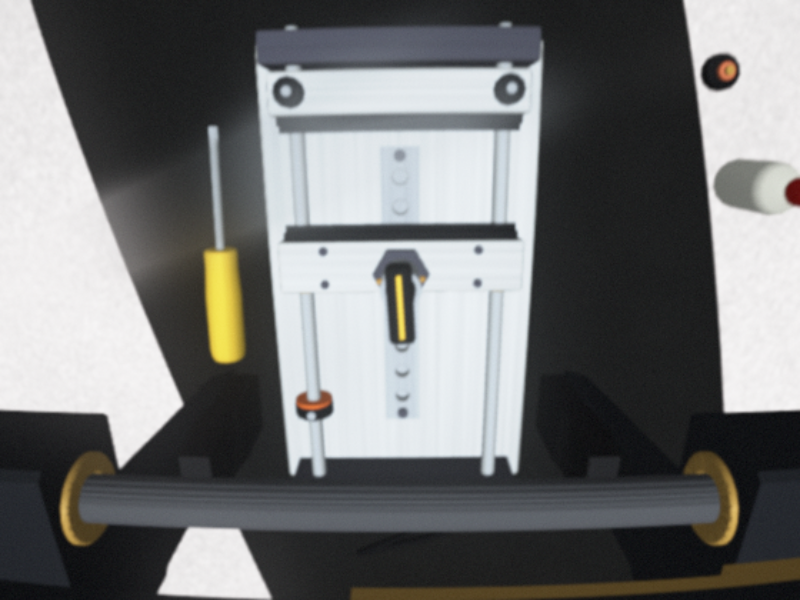

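The wrist view shows the knob line from (399,275) to (403,341), jaw outer top edge (282,290)-(521,292), collar orange face around (314,402).

```bash
python3 - <<'E'
from h import *
g=lambda L,h:atz('w0',[(u*.7,v*.7) for u,v in L],h)
e=g([(282,290),(521,292),(286,241),(516,240)],.0525);print('jaw edges',e.round(4))
v=e[1]-e[0];w=e[3]-e[2];print('ang',np.arctan2(v[1],v[0]),np.arctan2(w[1],w[0]))
k=g([(399,275),(403,341)],.1285);print('knob',k.round(4),k.mean(0),np.arctan2(-(k[0]-k[1])[0],(k[0]-k[1])[1]))
sc=g([(289,111),(511,111)],.05);v=sc[1]-sc[0];
r=g([(285,40),(541,42)],.0515);v2=r[1]-r[0];print(np.arctan2(v[1],v[0]),np.arctan2(v2[1],v2[0]))
th=-.2475;ctr=e.mean(0);L=lambda p:(R.from_euler('z',-th).apply(p-ctr)*1000).round(1)
print(L(e),L(k),L(g([(297,396),(332,395),(314,390),(314,408),(314,418)],.0395)))
print(L(g([(314,390)],.0395+.014)),L(g([(314,405)],.0395+.014)))
E
```

```text
jaw edges [[ 0.4421 -0.051   0.0525]
 [ 0.5948 -0.0921  0.0525]
 [ 0.455  -0.0205  0.0525]
 [ 0.5982 -0.0571  0.0525]]
ang -0.26261076005259065 -0.250145837823058
knob [[ 0.5249 -0.0426  0.1285]
 [ 0.5179 -0.0774  0.1285]] [ 0.52140772 -0.06001839  0.1285    ] -0.19679298795521583
-0.25610939527949955 -0.2616987272422483
[[-79.  -15.7   0. ]
 [ 79.1 -18.    0. ]
 [-74.   17.    0. ]
 [ 73.8  16.7   0. ]] [[ -0.8  12.7  76. ]
 [  1.  -22.6  76. ]] [[ -77.4 -100.2  -13. ]
 [ -51.4  -99.4  -13. ]
 [ -64.4  -95.3  -13. ]
 [ -65.4 -110.1  -13. ]
 [ -65.9 -118.5  -13. ]]
[[-61.7 -88.3   1. ]] [[ -62.5 -100.1    1. ]]
```

Call:
apply_moves --series '[{"x": 0,"y": 0,"z": 0.04,"wx": 0,"wy": 0,"wz": 0,"fingers": 1},{"x": 0,"y": 0,"z": 0.04,"wx": 0,"wy": 0,"wz": 0,"fingers": 0},{"x": 0,"y": 0,"z": 0.04,"wx": 0,"wy": 0,"wz": 0,"fingers": 0},{"x": 0,"y": 0,"z": 0.03,"wx": 0,"wy": 0,"wz": 0,"fingers": 0},{"x": 0,"y": 0,"z": 0,"wx": 0,"wy": 0,"wz": 0,"fingers": 0}]'

```text
clock: 3.4
tool_pos: [0.5164, -0.0674, 0.1098]
eef_rot: [0.99, -0.139, -0.005, 0.003]
contact_force: [-0.5, 0.5, 0.3]
opening: 0.569
```

```bash
cat > st.py <<'E'
from h import *
s=get_state();print(s['clock'].round(2),s['tool_pos'].round(4),'yaw',R.from_quat(s['eef_rot']).as_matrix()[:,:].round(4).tolist(),s['contact_force'].round(1),s['moment'].round(2),s['q'].round(2),s['opening']*88)
E
python3 st.py
```

```text
Traceback (most recent call last):
  File "st.py", line 2, in <module>
    s=get_state();print(s['clock'].round(2),s['tool_pos'].round(4),'yaw',R.from_quat(s['eef_rot']).as_matrix()[:,:].round(4).tolist(),s['contact_force'].round(1),s['moment'].round(2),s['q'].round(2),s['opening']*88)
                        ^^^^^^^^^^^^^^^^
AttributeError: 'float' object has no attribute 'round'
```

Call:
apply_moves --series '[{"x": 0.003,"y": -0.011,"z": 0.007,"wx": 0,"wy": 0,"wz": -0.006,"fingers": 0},{"x": 0,"y": 0,"z": 0,"wx": 0,"wy": 0,"wz": 0,"fingers": 0}]'

```text
clock: 3.65
tool_pos: [0.5219, -0.0602, 0.1054]
eef_rot: [0.991, -0.13, -0.004, 0.003]
contact_force: [0.1, 0.0, 0.6]
opening: 0.496
```

```bash
sed -i "s/s\['clock'\].round(2)/s['clock']/" st.py; python3 st.py
```

```text
3.65 [ 0.5219 -0.0602  0.1054] yaw [[0.9661, -0.2582, -0.0089], [-0.2582, -0.9661, -0.0041], [-0.0076, 0.0063, -1.0]] [0.1 0.  0.6] [-0.06 -0.13  0.04] [ 0.21  0.78 -0.3   1.96  0.49  0.47 -0.71] 43.69062327706019
```

Call:
apply_moves --series '[{"x": 0,"y": 0,"z": 0.001,"wx": 0,"wy": 0,"wz": 0,"fingers": -0.4},{"x": 0,"y": 0,"z": 0,"wx": 0,"wy": 0,"wz": 0,"fingers": -1},{"x": 0,"y": 0,"z": 0,"wx": 0,"wy": 0,"wz": 0,"fingers": -1},{"x": 0,"y": 0,"z": 0,"wx": 0,"wy": 0,"wz": 0,"fingers": -1},{"x": 0,"y": 0,"z": 0,"wx": 0,"wy": 0,"wz": 0,"fingers": -1}]' --force 6

```text
clock: 4.28
tool_pos: [0.5215, -0.0599, 0.106]
eef_rot: [0.991, -0.13, -0.004, 0.003]
contact_force: [-1.0, 0.5, 0.2]
opening: 0.157
```

```bash
python3 st.py
```

```text
4.275 [ 0.5215 -0.0599  0.106 ] yaw [[0.9661, -0.258, -0.0084], [-0.2581, -0.9661, -0.004], [-0.0071, 0.0061, -1.0]] [-1.   0.5  0.2] [0.06 0.09 0.01] [ 0.21  0.78 -0.3   1.97  0.49  0.47 -0.72] 13.809981190565377
```

Call:
apply_moves --series '[{"x": 0,"y": 0,"z": 0,"wx": 0,"wy": 0,"wz": 0,"fingers": -1},{"x": 0,"y": 0,"z": 0,"wx": 0,"wy": 0,"wz": 0,"fingers": -1},{"x": 0,"y": 0,"z": -0.0025,"wx": 0,"wy": 0,"wz": 0,"fingers": -1},{"x": 0,"y": 0,"z": -0.0025,"wx": 0,"wy": 0,"wz": 0,"fingers": -1}]' --force 40

```text
clock: 4.78
tool_pos: [0.5214, -0.0599, 0.109]
eef_rot: [0.991, -0.13, -0.004, 0.002]
contact_force: [0.0, 1.3, -9.0]
opening: 0.155
```

```bash
python3 st.py
```

```text
4.775 [ 0.5214 -0.0599  0.109 ] yaw [[0.9661, -0.2582, -0.0093], [-0.2582, -0.9661, -0.0035], [-0.0081, 0.0058, -1.0]] [ 0.   1.3 -9. ] [ 0.02 -0.36  0.02] [ 0.21  0.78 -0.31  1.96  0.48  0.48 -0.71] 13.625835988645267
```

Call:
apply_moves --series '[{"x": 0,"y": 0,"z": -0.0025,"wx": 0,"wy": 0,"wz": 0,"fingers": -1},{"x": 0,"y": 0,"z": -0.0025,"wx": 0,"wy": 0,"wz": 0,"fingers": -1},{"x": 0,"y": 0,"z": -0.0025,"wx": 0,"wy": 0,"wz": 0,"fingers": -1}]'

```text
clock: 5.15
tool_pos: [0.5214, -0.0599, 0.1145]
eef_rot: [0.991, -0.13, -0.005, 0.002]
contact_force: [-0.1, 1.4, -9.4]
opening: 0.154
```

```bash
python3 st.py
```

```text
5.15 [ 0.5214 -0.0599  0.1145] yaw [[0.966, -0.2583, -0.01], [-0.2583, -0.9661, -0.0031], [-0.0089, 0.0055, -0.9999]] [-0.1  1.4 -9.4] [ 0.05 -0.42  0.02] [ 0.21  0.77 -0.31  1.96  0.48  0.5  -0.71] 13.535850991836561
```

Call:
apply_moves --series '[{"x": 0,"y": 0,"z": -0.0015,"wx": 0,"wy": 0,"wz": 0,"fingers": -1},{"x": 0,"y": 0,"z": -0.0015,"wx": 0,"wy": 0,"wz": 0,"fingers": -1}]'

```text
clock: 5.4
tool_pos: [0.5214, -0.0599, 0.1169]
eef_rot: [0.991, -0.13, -0.005, 0.002]
contact_force: [0.9, 1.6, -10.3]
opening: 0.154
```

Call:
apply_moves --series '[{"x": 0,"y": 0,"z": -0.0015,"wx": 0,"wy": 0,"wz": 0,"fingers": -1}]'

```text
clock: 5.52
tool_pos: [0.5214, -0.0599, 0.1181]
eef_rot: [0.991, -0.13, -0.005, 0.002]
contact_force: [1.0, 1.4, -10.8]
opening: 0.154
```

Call:
apply_moves --series '[{"x": 0,"y": 0,"z": -0.0012,"wx": 0,"wy": 0,"wz": 0,"fingers": -1}]'

```text
clock: 5.65
tool_pos: [0.5214, -0.0599, 0.1191]
eef_rot: [0.991, -0.13, -0.005, 0.002]
contact_force: [1.3, 0.1, -11.7]
opening: 0.154
```

Call:
apply_moves --series '[{"x": 0,"y": 0,"z": -0.001,"wx": 0,"wy": 0,"wz": 0,"fingers": -1}]'

```text
clock: 5.78
tool_pos: [0.5214, -0.0599, 0.1199]
eef_rot: [0.991, -0.13, -0.005, 0.002]
contact_force: [1.5, 1.2, -11.9]
opening: 0.153
```

Call:
apply_moves --series '[{"x": 0,"y": 0,"z": -0.001,"wx": 0,"wy": 0,"wz": 0,"fingers": -1}]'

```text
clock: 5.9
tool_pos: [0.5213, -0.0599, 0.1207]
eef_rot: [0.991, -0.13, -0.005, 0.002]
contact_force: [1.1, 0.5, -11.6]
opening: 0.157
```

Call:
apply_moves --series '[{"x": 0,"y": 0,"z": -0.001,"wx": 0,"wy": 0,"wz": 0,"fingers": -1}]'

```text
clock: 6.02
tool_pos: [0.5213, -0.0599, 0.1214]
eef_rot: [0.991, -0.13, -0.005, 0.002]
contact_force: [0.8, 0.7, -11.4]
opening: 0.156
```

Call:
apply_moves --series '[{"x": 0,"y": 0,"z": -0.001,"wx": 0,"wy": 0,"wz": 0,"fingers": -1}]'

```text
clock: 6.15
tool_pos: [0.5213, -0.0599, 0.1222]
eef_rot: [0.991, -0.13, -0.005, 0.002]
contact_force: [1.6, 0.2, -12.5]
opening: 0.156
```

Call:
apply_moves --series '[{"x": 0,"y": 0,"z": -0.001,"wx": 0,"wy": 0,"wz": 0,"fingers": -1}]'

```text
clock: 6.28
tool_pos: [0.5213, -0.0599, 0.123]
eef_rot: [0.991, -0.13, -0.005, 0.002]
contact_force: [0.2, 0.8, -12.9]
opening: 0.149
```

Call:
apply_moves --series '[{"x": 0,"y": 0,"z": -0.001,"wx": 0,"wy": 0,"wz": 0,"fingers": -1}]'

```text
clock: 6.4
tool_pos: [0.5213, -0.0599, 0.1238]
eef_rot: [0.991, -0.13, -0.005, 0.002]
contact_force: [1.4, 1.0, -14.4]
opening: 0.153
```

Call:
apply_moves --series '[{"x": 0,"y": 0,"z": -0.001,"wx": 0,"wy": 0,"wz": 0,"fingers": -1}]'

```text
clock: 6.52
tool_pos: [0.5212, -0.0599, 0.1242]
eef_rot: [0.991, -0.13, -0.005, 0.002]
contact_force: [3.1, 0.4, -21.5]
opening: 0.156
```

Call:
apply_moves --series '[{"x": 0,"y": 0,"z": 0.002,"wx": 0,"wy": 0,"wz": 0,"fingers": -1},{"x": 0,"y": 0,"z": 0,"wx": 0,"wy": 0,"wz": 0,"fingers": -1}]'

```text
clock: 6.78
tool_pos: [0.5213, -0.0599, 0.1227]
eef_rot: [0.991, -0.13, -0.005, 0.002]
contact_force: [1.4, 0.7, -12.0]
opening: 0.155
```

```bash
python3 st.py
```

```text
6.775 [ 0.5213 -0.0599  0.1227] yaw [[0.966, -0.2583, -0.0107], [-0.2584, -0.966, -0.0025], [-0.0097, 0.0052, -0.9999]] [  1.4   0.7 -12. ] [ 0.06 -0.56 -0.04] [ 0.22  0.76 -0.33  1.95  0.47  0.52 -0.7 ] 13.630631557890894
```

Call:
apply_moves --series '[{"x": 0,"y": 0,"z": 0,"wx": 0,"wy": 0,"wz": 0.02,"fingers": -1},{"x": 0,"y": 0,"z": 0,"wx": 0,"wy": 0,"wz": 0.02,"fingers": -1},{"x": 0,"y": 0,"z": 0,"wx": 0,"wy": 0,"wz": 0.02,"fingers": -1}]'

```text
clock: 7.15
tool_pos: [0.521, -0.0598, 0.123]
eef_rot: [0.974, -0.226, -0.005, 0.002]
contact_force: [1.2, 1.3, -12.3]
opening: 0.15
```

```bash
python3 st.py
```

```text
7.15 [ 0.521  -0.0598  0.123 ] yaw [[0.8981, -0.4396, -0.0111], [-0.4397, -0.8981, -0.0024], [-0.009, 0.0071, -0.9999]] [  1.2   1.3 -12.3] [ 0.09 -0.46 -0.  ] [ 0.19  0.75 -0.27  1.96  0.4   0.5  -0.83] 13.209948049441984
```

Call:
apply_moves --series '[{"x": 0,"y": 0,"z": 0.0008,"wx": 0,"wy": 0,"wz": 0.025,"fingers": -1},{"x": 0,"y": 0,"z": 0.0001,"wx": 0,"wy": 0,"wz": 0.025,"fingers": -1},{"x": 0,"y": 0,"z": 0.0001,"wx": 0,"wy": 0,"wz": 0.025,"fingers": -1}]'

```text
clock: 7.52
tool_pos: [0.5207, -0.0596, 0.1226]
eef_rot: [0.94, -0.342, -0.005, 0.003]
contact_force: [0.9, 0.5, -13.0]
opening: 0.157
```

```bash
python3 st.py
```

```text
7.525 [ 0.5207 -0.0596  0.1226] yaw [[0.7659, -0.6429, -0.0116], [-0.6429, -0.7659, -0.0023], [-0.0074, 0.0092, -0.9999]] [  0.9   0.5 -13. ] [ 0.01 -0.45 -0.03] [ 0.15  0.75 -0.21  1.96  0.32  0.48 -0.99] 13.856077063862678
```

Call:
apply_moves --series '[{"x": 0,"y": 0,"z": 0.0002,"wx": 0,"wy": 0,"wz": 0.025,"fingers": -1},{"x": 0,"y": 0,"z": 0.0002,"wx": 0,"wy": 0,"wz": 0.025,"fingers": -1},{"x": 0,"y": 0,"z": 0.0002,"wx": 0,"wy": 0,"wz": 0.025,"fingers": -1},{"x": 0,"y": 0,"z": 0.0002,"wx": 0,"wy": 0,"wz": 0.025,"fingers": -1},{"x": 0,"y": 0,"z": 0.0002,"wx": 0,"wy": 0,"wz": 0.025,"fingers": -1},{"x": 0,"y": 0,"z": 0.0002,"wx": 0,"wy": 0,"wz": 0.025,"fingers": -1}]'

```text
clock: 8.28
tool_pos: [0.5202, -0.0589, 0.1226]
eef_rot: [0.83, -0.558, -0.005, 0.004]
contact_force: [1.1, -0.4, -13.1]
opening: 0.151
```

```bash
python3 st.py
```

```text
8.275 [ 0.5202 -0.0589  0.1226] yaw [[0.377, -0.9261, -0.0123], [-0.9262, -0.377, -0.0015], [-0.0033, 0.012, -0.9999]] [  1.1  -0.4 -13.1] [-0.04 -0.41  0.  ] [ 0.08  0.74 -0.09  1.96  0.14  0.45 -1.3 ] 13.254641965451782
```

Call:
apply_moves --series '[{"x": 0,"y": 0,"z": 0.0002,"wx": 0,"wy": 0,"wz": 0.025,"fingers": -1},{"x": 0,"y": 0,"z": 0.0002,"wx": 0,"wy": 0,"wz": 0.025,"fingers": -1},{"x": 0,"y": 0,"z": 0.0002,"wx": 0,"wy": 0,"wz": 0.025,"fingers": -1},{"x": 0,"y": 0,"z": 0.0002,"wx": 0,"wy": 0,"wz": 0.025,"fingers": -1}]'

```text
clock: 8.78
tool_pos: [0.5201, -0.0583, 0.1227]
eef_rot: [0.729, -0.685, -0.004, 0.004]
contact_force: [1.5, -0.4, -11.9]
opening: 0.15
```

```bash
python3 st.py
```

```text
8.775 [ 0.5201 -0.0583  0.1227] yaw [[0.0626, -0.998, -0.0125], [-0.998, -0.0626, -0.0003], [-0.0005, 0.0125, -0.9999]] [  1.5  -0.4 -11.9] [-0.15 -0.33 -0.01] [ 0.03  0.74 -0.01  1.97  0.01  0.44 -1.5 ] 13.235663032608336
```

Call:
apply_moves --series '[{"x": 0,"y": 0,"z": 0,"wx": 0,"wy": 0,"wz": 0.016,"fingers": -1},{"x": 0,"y": 0,"z": 0.0015,"wx": 0,"wy": 0,"wz": 0,"fingers": -1},{"x": 0,"y": 0,"z": 0.0015,"wx": 0,"wy": 0,"wz": 0,"fingers": -1}]'

```text
clock: 9.15
tool_pos: [0.5201, -0.0582, 0.1206]
eef_rot: [0.711, -0.703, -0.004, 0.004]
contact_force: [1.2, 0.0, -10.4]
opening: 0.148
```

```bash
python3 st.py
```

```text
9.15 [ 0.5201 -0.0582  0.1206] yaw [[0.0116, -0.9999, -0.0123], [-0.9999, -0.0116, -0.0001], [0.0, 0.0123, -0.9999]] [  1.2   0.  -10.4] [-0.08 -0.31  0.05] [ 0.02  0.75  0.01  1.97 -0.01  0.44 -1.53] 13.030132974572199
```

Call:
apply_moves --series '[{"x": 0,"y": 0,"z": 0.0012,"wx": 0,"wy": 0,"wz": 0,"fingers": -1}]'

```text
clock: 9.28
tool_pos: [0.5201, -0.0582, 0.1196]
eef_rot: [0.711, -0.703, -0.004, 0.004]
contact_force: [1.2, -0.8, -10.3]
opening: 0.158
```

Call:
apply_moves --series '[{"x": 0,"y": 0,"z": 0.0012,"wx": 0,"wy": 0,"wz": 0,"fingers": -1}]'

```text
clock: 9.4
tool_pos: [0.5201, -0.0582, 0.1186]
eef_rot: [0.711, -0.703, -0.004, 0.004]
contact_force: [1.5, -0.8, -10.7]
opening: 0.156
```

Call:
apply_moves --series '[{"x": 0,"y": 0,"z": 0.001,"wx": 0,"wy": 0,"wz": 0,"fingers": -1}]'

```text
clock: 9.52
tool_pos: [0.5201, -0.0582, 0.1178]
eef_rot: [0.711, -0.703, -0.004, 0.004]
contact_force: [0.3, -0.0, -11.1]
opening: 0.151
```

Call:
apply_moves --series '[{"x": 0,"y": 0,"z": 0.0008,"wx": 0,"wy": 0,"wz": 0,"fingers": -1}]'

```text
clock: 9.65
tool_pos: [0.5202, -0.0582, 0.1173]
eef_rot: [0.711, -0.703, -0.004, 0.004]
contact_force: [0.6, -1.4, -4.9]
opening: 0.151
```

Call:
apply_moves --series '[{"x": 0,"y": 0,"z": 0.0008,"wx": 0,"wy": 0,"wz": 0,"fingers": -1}]'

```text
clock: 9.78
tool_pos: [0.5203, -0.0582, 0.1171]
eef_rot: [0.711, -0.703, -0.004, 0.004]
contact_force: [0.0, 0.2, -1.6]
opening: 0.15
```

Call:
apply_moves --series '[{"x": 0,"y": 0,"z": 0,"wx": 0,"wy": 0,"wz": 0,"fingers": -1},{"x": 0,"y": 0,"z": 0,"wx": 0,"wy": 0,"wz": 0,"fingers": -1},{"x": 0.0025,"y": 0.0006,"z": 0,"wx": 0,"wy": 0,"wz": 0,"fingers": -1},{"x": 0.004,"y": 0.001,"z": 0,"wx": 0,"wy": 0,"wz": 0,"fingers": -1}]' --force 12

```text
clock: 10.28
tool_pos: [0.5195, -0.0613, 0.1174]
eef_rot: [0.712, -0.702, -0.005, 0.003]
contact_force: [0.2, 2.5, -7.6]
opening: 0.153
```

```bash
python3 st.py
```

```text
10.275 [ 0.5195 -0.0613  0.1174] yaw [[0.0148, -0.9998, -0.0108], [-0.9999, -0.0148, 0.0026], [-0.0027, 0.0108, -0.9999]] [ 0.2  2.5 -7.6] [ 0.59 -0.15 -0.  ] [ 0.03  0.75  0.    1.97 -0.01  0.43 -1.52] 13.500693677266568
```

Call:
apply_moves --series '[{"x": 0,"y": 0,"z": 0.0004,"wx": 0,"wy": 0,"wz": 0,"fingers": -0.5},{"x": 0,"y": 0,"z": 0,"wx": 0,"wy": 0,"wz": 0,"fingers": -0.5},{"x": 0,"y": 0,"z": 0,"wx": 0,"wy": 0,"wz": 0,"fingers": -0.5}]'

```text
clock: 10.65
tool_pos: [0.5203, -0.0632, 0.1184]
eef_rot: [0.712, -0.703, -0.003, 0.003]
contact_force: [0.2, -0.6, 0.1]
opening: 0.253
```

```bash
python3 - <<'E'
from h import *
snap('wrist','w1')
s=get_state();print(s['clock'],s['tool_pos'],s['contact_force'],s['opening']*88)
snap('top','top1')
a=cv2.imread('pics/w1.png');b=cv2.imread('pics/top1.png')[180:315,250:430]
cv2.imwrite('pics/v1.png',np.hstack([cv2.resize(a,(400,300)),cv2.resize(b,(400,300))]))
E
```

```text
10.7 [ 0.52034882 -0.06318735  0.11843205] [ 0.55687124 -0.86503522  0.08315718] 22.245052214537324
```

View pics/v1.png

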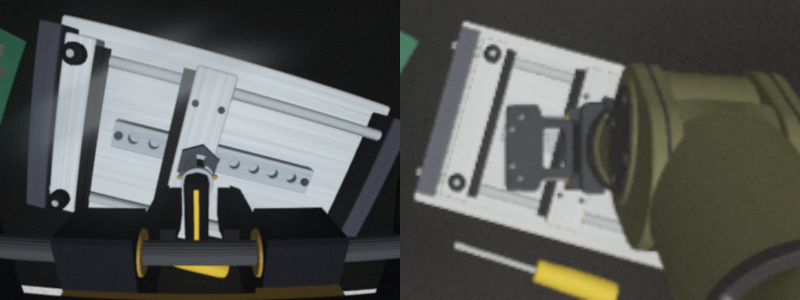

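Call:
apply_moves --series '[{"x": 0.006,"y": 0.0015,"z": 0,"wx": 0,"wy": 0,"wz": 0,"fingers": -0.5},{"x": 0.006,"y": 0.0015,"z": 0,"wx": 0,"wy": 0,"wz": 0,"fingers": -0.5},{"x": 0.006,"y": 0.0015,"z": 0,"wx": 0,"wy": 0,"wz": 0,"fingers": -0.5},{"x": 0.006,"y": 0.0015,"z": 0,"wx": 0,"wy": 0,"wz": 0,"fingers": -0.5},{"x": 0.006,"y": 0.0015,"z": 0,"wx": 0,"wy": 0,"wz": 0,"fingers": -0.5}]'

```text
clock: 11.38
tool_pos: [0.5148, -0.0857, 0.1183]
eef_rot: [0.713, -0.701, -0.004, 0.001]
contact_force: [-0.5, 3.8, 0.4]
opening: 0.251
```

```bash
python3 st.py
```

```text
11.375 [ 0.5148 -0.0857  0.1183] yaw [[0.016, -0.9998, -0.0077], [-0.9999, -0.016, 0.0042], [-0.0043, 0.0076, -1.0]] [-0.5  3.8  0.4] [ 0.63 -0.07 -0.06] [ 0.08  0.75 -0.01  1.98  0.    0.42 -1.48] 22.088623374938997
```

Call:
apply_moves --series '[{"x": 0.006,"y": 0.0015,"z": 0,"wx": 0,"wy": 0,"wz": 0,"fingers": -0.5},{"x": 0.006,"y": 0.0015,"z": 0,"wx": 0,"wy": 0,"wz": 0,"fingers": -0.5},{"x": 0.006,"y": 0.0015,"z": 0,"wx": 0,"wy": 0,"wz": 0,"fingers": -0.5},{"x": 0.006,"y": 0.0015,"z": 0,"wx": 0,"wy": 0,"wz": 0,"fingers": -0.5},{"x": 0.006,"y": 0.0015,"z": 0,"wx": 0,"wy": 0,"wz": 0,"fingers": -0.5},{"x": 0.006,"y": 0.0015,"z": 0,"wx": 0,"wy": 0,"wz": 0,"fingers": -0.5},{"x": 0.006,"y": 0.0015,"z": 0,"wx": 0,"wy": 0,"wz": 0,"fingers": -0.5}]'

```text
clock: 12.25
tool_pos: [0.5058, -0.1219, 0.1183]
eef_rot: [0.713, -0.702, -0.005, 0.001]
contact_force: [-0.3, 2.2, 1.0]
opening: 0.251
```

```bash
python3 - <<'E'
exec(open('st.py').read())
snap('wrist','w2')
a=cv2.imread('pics/w2.png');cv2.imwrite('pics/w2b.png',cv2.resize(a,(800,600)))
E
```

```text
12.25 [ 0.5058 -0.1219  0.1183] yaw [[0.0156, -0.9998, -0.0086], [-0.9999, -0.0157, 0.0043], [-0.0045, 0.0085, -1.0]] [-0.3  2.2  1. ] [ 0.58 -0.   -0.04] [ 0.16  0.75 -0.02  1.98  0.02  0.42 -1.43] 22.10484430837119
```

View pics/w2b.png

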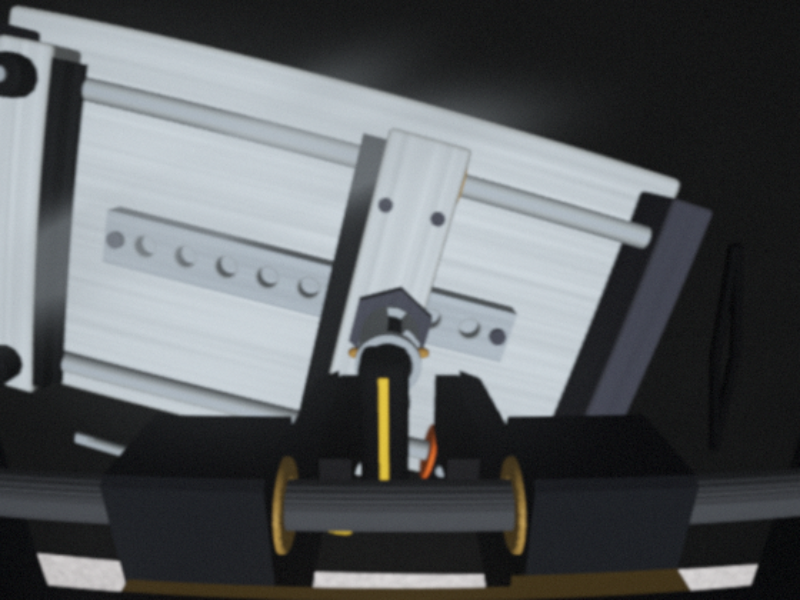

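Call:
apply_moves --series '[{"x": 0.004,"y": 0.001,"z": 0,"wx": 0,"wy": 0,"wz": 0,"fingers": -0.5},{"x": 0.003,"y": 0.0008,"z": 0,"wx": 0,"wy": 0,"wz": 0,"fingers": -0.5},{"x": 0.002,"y": 0.0005,"z": 0,"wx": 0,"wy": 0,"wz": 0,"fingers": -0.5},{"x": 0.002,"y": 0.0005,"z": 0,"wx": 0,"wy": 0,"wz": 0,"fingers": -0.5},{"x": 0.002,"y": 0.0005,"z": 0,"wx": 0,"wy": 0,"wz": 0,"fingers": -0.5}]'

```text
clock: 12.92
tool_pos: [0.5028, -0.134, 0.1183]
eef_rot: [0.712, -0.702, -0.004, 0.002]
contact_force: [0.5, 2.8, 0.9]
opening: 0.249
```

```bash
python3 - <<'E'
from h import *
exec(open('st.py').read())
# estimate of remaining gap from w2: jaw edge & collar face, holder frame
g=lambda L,h:atz('w2',[(u*.7,v*.7) for u,v in L],h)
th=-.253;L=lambda p:(R.from_euler('z',-th).apply(p)*1000).round(1)
print(L(g([(470,152),(433,290)],.0525)),L(g([(433,428)],.0525)),L(g([(425,476),(437,450)],.0395)))
E
```

```text
12.925 [ 0.5028 -0.134   0.1183] yaw [[0.0147, -0.9999, -0.0091], [-0.9999, -0.0147, 0.0035], [-0.0037, 0.009, -1.0]] [0.5 2.8 0.9] [0.6  0.06 0.01] [ 0.19  0.75 -0.02  1.98  0.03  0.42 -1.41] 21.887452526295764
[[598.8   0.9  52.5]
 [540.2  -1.2  52.5]] [[475.6 -20.5  52.5]] [[439.7 -27.8  39.5]
 [456.5 -29.2  39.5]]
```

Call:
apply_moves --series '[{"x": 0.0015,"y": 0.0004,"z": 0,"wx": 0,"wy": 0,"wz": 0,"fingers": -0.5},{"x": 0.0012,"y": 0.0003,"z": 0,"wx": 0,"wy": 0,"wz": 0,"fingers": -0.5},{"x": 0.0012,"y": 0.0003,"z": 0,"wx": 0,"wy": 0,"wz": 0,"fingers": -0.5}]'

```text
clock: 13.3
tool_pos: [0.5019, -0.1373, 0.1183]
eef_rot: [0.712, -0.702, -0.004, 0.002]
contact_force: [-0.7, 3.2, 0.3]
opening: 0.25
```

Call:
apply_moves --series '[{"x": 0.001,"y": 0.0003,"z": 0,"wx": 0,"wy": 0,"wz": 0,"fingers": -0.5},{"x": 0.001,"y": 0.0003,"z": 0,"wx": 0,"wy": 0,"wz": 0,"fingers": -0.5}]'

```text
clock: 13.55
tool_pos: [0.5015, -0.139, 0.1183]
eef_rot: [0.712, -0.702, -0.004, 0.002]
contact_force: [0.1, 3.5, 1.2]
opening: 0.253
```

Call:
apply_moves --series '[{"x": 0.001,"y": 0.0003,"z": 0,"wx": 0,"wy": 0,"wz": 0,"fingers": -0.5},{"x": 0.001,"y": 0.0003,"z": 0,"wx": 0,"wy": 0,"wz": 0,"fingers": -0.5}]'

```text
clock: 13.8
tool_pos: [0.5011, -0.1407, 0.1183]
eef_rot: [0.712, -0.702, -0.004, 0.002]
contact_force: [-0.4, 1.6, 1.2]
opening: 0.246
```

Call:
apply_moves --series '[{"x": 0.001,"y": 0.0003,"z": 0,"wx": 0,"wy": 0,"wz": 0,"fingers": -0.5}]'

```text
clock: 13.92
tool_pos: [0.5008, -0.1416, 0.1183]
eef_rot: [0.712, -0.702, -0.004, 0.002]
contact_force: [0.4, 2.6, 1.0]
opening: 0.249
```

Call:
apply_moves --series '[{"x": 0.001,"y": 0.0003,"z": 0,"wx": 0,"wy": 0,"wz": 0,"fingers": -0.5}]'

```text
clock: 14.05
tool_pos: [0.5006, -0.1424, 0.1183]
eef_rot: [0.712, -0.702, -0.004, 0.002]
contact_force: [-0.4, 2.9, 1.2]
opening: 0.251
```

Call:
apply_moves --series '[{"x": 0.0008,"y": 0.0002,"z": 0,"wx": 0,"wy": 0,"wz": 0,"fingers": -0.5}]'

```text
clock: 14.18
tool_pos: [0.5005, -0.1432, 0.1183]
eef_rot: [0.712, -0.702, -0.004, 0.002]
contact_force: [-0.3, 1.1, 0.5]
opening: 0.25
```

Call:
apply_moves --series '[{"x": 0.001,"y": 0.0003,"z": 0,"wx": 0,"wy": 0,"wz": 0,"fingers": -0.5}]'

```text
clock: 14.3
tool_pos: [0.5004, -0.1434, 0.1183]
eef_rot: [0.713, -0.702, -0.005, 0.002]
contact_force: [0.9, 4.7, -0.2]
opening: 0.25
```

Call:
apply_moves --series '[{"x": 0.0008,"y": 0.0002,"z": 0,"wx": 0,"wy": 0,"wz": 0,"fingers": -0.5}]'

```text
clock: 14.42
tool_pos: [0.5004, -0.1434, 0.1183]
eef_rot: [0.713, -0.701, -0.005, 0.001]
contact_force: [0.3, 5.3, 0.8]
opening: 0.254
```

Call:
apply_moves --series '[{"x": 0.0008,"y": 0.0002,"z": 0,"wx": 0,"wy": 0,"wz": 0,"fingers": -0.5}]'

```text
clock: 14.55
tool_pos: [0.5004, -0.1434, 0.1183]
eef_rot: [0.713, -0.701, -0.005, 0.001]
contact_force: [1.7, 5.1, 1.3]
opening: 0.252
```

```bash
python3 - <<'E'
exec(open('st.py').read())
snap('wrist','w3')
a=cv2.imread('pics/w3.png')[60:360,180:480];cv2.imwrite('pics/w3b.png',cv2.resize(a,(600,600),interpolation=cv2.INTER_CUBIC))
E
```

```text
14.55 [ 0.5004 -0.1434  0.1183] yaw [[0.0167, -0.9998, -0.0083], [-0.9998, -0.0167, 0.0057], [-0.0058, 0.0082, -0.9999]] [1.7 5.1 1.3] [ 1.13 -0.05 -0.02] [ 0.21  0.75 -0.03  1.98  0.03  0.42 -1.39] 22.132896915339863
```

View pics/w3b.png

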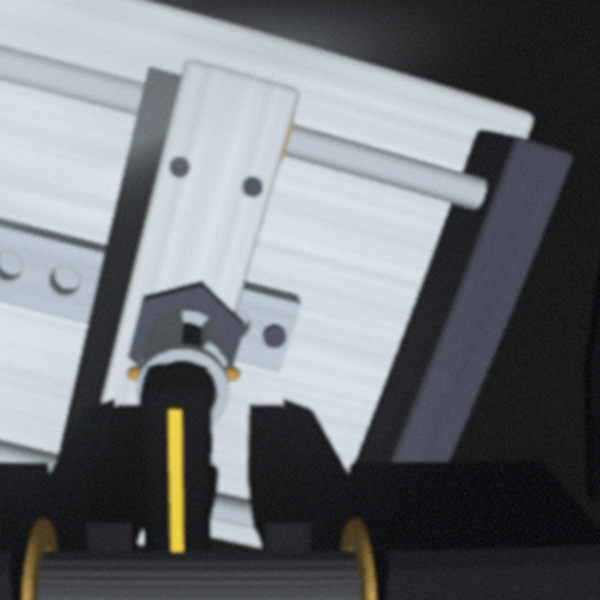

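The jaw stopped dead and the force rose to about 5 N: it's against the collar. Now I'll open and retreat.

Call:
apply_moves --series '[{"x": -0.003,"y": 0,"z": 0,"wx": 0,"wy": 0,"wz": 0,"fingers": 0},{"x": 0,"y": 0,"z": 0,"wx": 0,"wy": 0,"wz": 0,"fingers": 0},{"x": 0,"y": 0,"z": 0,"wx": 0,"wy": 0,"wz": 0,"fingers": 0},{"x": 0,"y": 0,"z": -0.02,"wx": 0,"wy": 0,"wz": 0,"fingers": 0},{"x": 0,"y": 0,"z": -0.06,"wx": 0,"wy": 0,"wz": 0,"fingers": 0},{"x": 0,"y": 0,"z": -0.07,"wx": 0,"wy": 0,"wz": 0,"fingers": 0}]'

```text
clock: 15.35
tool_pos: [0.4978, -0.146, 0.2373]
eef_rot: [0.711, -0.703, -0.007, 0.006]
contact_force: [1.1, -0.5, -0.8]
opening: 0.497
```

Call:
apply_moves --series '[{"x": 0.05,"y": 0.03,"z": -0.03,"wx": 0,"wy": 0,"wz": 0,"fingers": 0},{"x": 0.06,"y": 0.03,"z": 0,"wx": 0,"wy": 0,"wz": 0,"fingers": 0},{"x": 0.06,"y": 0.03,"z": 0,"wx": 0,"wy": 0,"wz": 0,"fingers": 0},{"x": 0.06,"y": 0.03,"z": 0,"wx": 0,"wy": 0,"wz": 0,"fingers": 0},{"x": 0.06,"y": 0.03,"z": 0,"wx": 0,"wy": 0,"wz": 0,"fingers": 0},{"x": 0.06,"y": 0.02,"z": 0,"wx": 0,"wy": 0,"wz": 0,"fingers": 0},{"x": 0.06,"y": 0,"z": 0,"wx": 0,"wy": 0,"wz": 0,"fingers": 0},{"x": 0.06,"y": 0,"z": 0,"wx": 0,"wy": 0,"wz": 0,"fingers": 0}]'

```text
clock: 16.35
tool_pos: [0.3638, -0.5356, 0.2699]
eef_rot: [0.712, -0.702, -0.002, 0.005]
contact_force: [0.8, -0.8, 0.4]
opening: 0.502
```

```bash
python3 - <<'E'
exec(open('st.py').read())
snap('top','top2')
a=cv2.imread('pics/top2.png')[170:330,180:450];cv2.imwrite('pics/top2b.png',cv2.resize(a,None,fx=2.95,fy=2.95,interpolation=cv2.INTER_CUBIC))
E
```

```text
16.35 [ 0.3638 -0.5356  0.2699] yaw [[0.0135, -0.9999, -0.0097], [-0.9999, -0.0134, -0.0043], [0.0041, 0.0098, -0.9999]] [ 0.8 -0.8  0.4] [ 0.04 -0.06  0.06] [ 0.92  0.69 -0.04  1.46  0.04  1.   -0.69] 44.185776620698036
```

View pics/top2b.png

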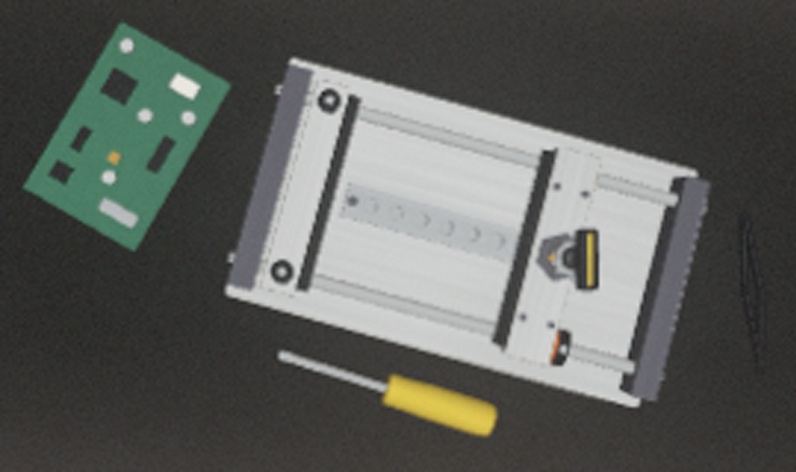

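The top view shows the knob crosswise at (588,258), the jaw's edge meeting the collar at (556,348), and the bystanders in place. I'll check the numbers before handing in.

```bash
python3 - <<'E'
from h import *
print('knob top z',depthpt('top2',[(180+592/2.95,170+258/2.95)]))
a,b=load('top0')['p'].astype(int),load('top2')['p'].astype(int)
m=np.abs(a-b).sum(2)>90; m[180:315,250:430]=0
ys,xs=np.nonzero(m);print(len(xs), (xs.min(),xs.max(),ys.min(),ys.max()) if len(xs) else '')
c=load('top2')['p'][262:302,345:385,::-1];cv2.imwrite('pics/c2.png',cv2.resize(c,(480,480),interpolation=cv2.INTER_CUBIC))
E
```

```text
knob top z [[ 0.50119893 -0.14028245  0.14043036]]
0
```

View pics/c2.png

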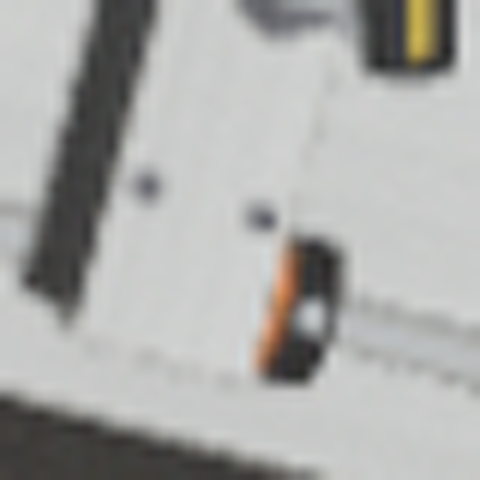

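Jaw edge is flush on the orange face, the knob top is at 0.140 m (11 mm up, parked), and nothing else has moved.

```bash
python3 -c "
from plant import *
print(finish_job())"
```

```text
the job is handed in; nothing more can be done
None
```

The job is done and handed in at about 16.4 s of the 67 s allowed. The knob is parked in its rest notch and the jaw rests against the orange-faced collar.

- **Knob:** I lifted it about 18 mm until it lightly touched the slot's top; the wrist force there read 21.5 N. I eased it back about 1.3 mm, turned it clockwise about 1.3 rad with no noticeable torque, and lowered it into the notch.
- **Jaw:** Once it was parked, I pulled the jaw about 3 mm with the knob still lightly gripped. The force there reached 7.6 N upward, so I let go and pushed the rest with loosely straddling fingers. In all it slid roughly 80 mm against about 3 N. At the collar it stopped dead at about 5 N.
- **Last checks:**
  - With the robot clear, the knob top is about 11 mm above its locked height, lying crosswise.
  - The jaw edge is flush on the orange face in the close-up.
  - Comparing the first and last top pictures shows no change outside the holder area. That comparison leaves out the crop around the holder, where I saw the screwdriver's position only by eye.

No check failed or disagreed.

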